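Strip a polishing spindle at the goldsmith's bench

ROBOT

A 7-joint arm with a two-finger parallel gripper is mounted at the origin on the work surface. World frame = base frame: x ahead of the robot, y to its left, z up, the work surface at z = 0. Lengths are in m, angles in rad, forces in N, time in s.
With the tool pointing down it reaches from about 0.425 to 0.925 m from the base axis. Payload 6.8 kg.
Tool frame: the origin (TCP) lies at the very end of the fingers, on their centre line; the grasp point (between the pads) lies 19 mm behind it; z points along the fingers, y is the line along which they close (so a half turn about z gives the same grasp; the last joint's range is limited). The gripper opens to 85 mm and grips with 20 to 120 N. Pads are 22 mm wide; open, the fingers measure 114 mm over their backs; the gripper's body (76 mm by 85 mm) begins 54 mm behind the grasp point. The pads swing forward as they close: fully open they stand 13 mm farther back than shut.
Start: joints at [0.992, 0.477, 0.022, 1.555, -0.011, 1.109, -0.083], TCP at [0.306, -0.602, 0.231] pointing down, gripper open.
Joint ranges: [-2.96, 2.96], [-0.34, 2.1], [-1.41, 1.46], [0.24, 2.44], [-1.37, 4.51], [0.17, 1.92], [-2.96, 2.96]. Speed limits (rad/s): [2.39, 2.39, 3.14, 3.14, 3.14, 3.14, 3.14].

INTERFACE

Orientations are given as a unit quaternion [w, x, y, z].
In Python, from station import bot gives the robot as it stands.
- The arm moves only by the tool jog_arm, never from a script. Its argument "motion" is a list of rows, each a list of 7 numbers: the turn, a rotation vector about the tool's x, y, z in rad, then the shift along the tool's x, y, z in mm, then the finger opening in mm, from 0 to 85.4. A call has 1 to 10 rows; each row is the pose to reach, as a shift and turn from the pose commanded when the call began, along the tool's axes at that moment; what a row does not reach only later rows make up. A row lasts 1/8 s, in which the tool goes at most 62.5 mm and 10.7 degrees, less where a joint would pass 70% of its speed; a pose out of reach is approached as far as the arm can. A call with a gripper value outside its range is refused whole. The fingers move at their own pace and stop on an object; "grip_force" is the grip in N (left out, the last holds). Time passes only in rows, so rows that repeat a pose let the fingers close. It gives the time, the measured TCP pose, the force, the opening and the grip force at its end, in the units of the state.
- bot.get_obs(): the state, without advancing time (a new reading comes with each control period).
- bot.read_camera(name): name is "scene" or "top"; returns a dict with "pixels" (384x512x3 uint8, red, green, blue), "camera_matrix" (3x3 intrinsics, pixels), "distortion" ([k1, k2, p1, p2, k3] as OpenCV has them; the pictures are not rectified), "T" (4x4, takes a point from camera to world coordinates). Camera axes: x right, y down, z forward; pixel columns grow to the right and rows downward; lengths in m; the calibration is good to about 2 mm. A picture is of the moment at which its call begins. There is no depth.
- bot.hand_in(): hands the job in; it is judged then, once.
Trained networks look in a picture, given as the dict that the camera call returned (one of the last four; its "shot" number tells which), for a name from the list of things; names that differ only in an ending like _2 or _b are one class to them, and where a whole thing is asked for, a point or a joint stands for the part that bears it (a point fixed in the world has none). Each returns a list of dicts, best first, with "score" (0 to 1); they miss things now and then, are a little off and sometimes report something else, mostly with a low value. They report only what shows in the picture. A call takes as long as a camera call. They do not tell look-alikes from the thing itself.
- bot.spot_in(thing, picture): "xy" ([column, row] in pixels, amid what is visible of it).
- bot.tip_of(thing, picture): "xy" ([column, row] in pixels: a listed point, or the origin of a listed thing).
The state is a dict: "t": time; "q": joint angles; "joint_vel": joint speeds; "joint_torque": joint torques, N m; "eef_pos": TCP position; "tool_rot": TCP orientation; "contact_force": force on the tool from outside, world axes, zero at the start; "torque": the same for the moment, N m; "gripper_width": opening from 0.0 (shut) to 1.0 (fully open); "grasp_force": force on a finger pad.
Only numpy, scipy, OpenCV 4.12 (cv2) and the standard library are available. Lean on these libraries where they do the work, as an engineer would, in place of code of your own. Each camera call takes 0.05 s, during which the arm holds its last target. There are 200 camera calls.

TASK

Slide the square stop collar off the free end of the spindle bar and set it down in the wooden tray; then slide the round felt wheel that was behind it off the same end and set it down in the tray as well, beside the collar. Both should lie still on the tray floor, and neither may be dropped from a height.

Things in the scene. Friction and masses are not known exactly. Their poses are not given: they have to be found in the camera images.
- stand: Fixed dark steel spindle stand. Origin on the bench, under the post. Its x axis points level along the bar towards the free end, z is up. The smooth round steel bar, 12 mm in diameter, has its axis 120 mm above the bench and runs from the post (26 x 30 mm, top 136 mm above the bench) to its plain free end at x = 190 mm. The base plate is 110 x 110 x 16 mm, from x = -75 to 35 mm. Nothing but the collar and the wheel is on the bar.
- collar_centre (a point): Centre of the bore of the stop collar that hangs on the bar nearest its free end: a square steel block 44 x 44 mm, 18 mm thick along the bar, with a plain round 22 mm hole through its middle. It hangs loose, sides upright, its bore centre about 5 mm below the bar's axis and 132 to 162 mm from the stand's origin along its x; 0.13 to 0.25 kg. x axis along the bore, z up as it hangs. An identical spare collar lies flat on the bench: not part of the job.
- wheel_centre (a point): Centre of the bore of the hard felt polishing wheel hanging on the bar between the collar and the post: a rigid round grey disc 56 mm in diameter, 18 mm thick along the bar, with a plain round 22 mm hole in a wooden hub. It hangs loose, its bore centre about 5 mm below the bar's axis and 55 to 85 mm from the stand's origin along its x; 0.04 to 0.085 kg. x axis along the bore. An identical spare wheel lies flat on the bench: not part of the job.
- tray: Fixed open wooden tray, 170 mm along its x, 260 mm along its y (outside), 32 mm high, walls and floor 6 mm thick. Empty at first. Origin at the centre of its underside, on the bench; z is up.
Things that resemble listed ones, but are neither listed nor needed, are in the scene too. What is shaped like the part that bears collar_centre but purple or red is not meant. What is shaped like the part that bears wheel_centre but blue is not meant.

How it is judged:
On the way, in this order (a step that is already met when the one before it is completed fails the run):
1. the collar is in the tray while the wheel is still on the bar (x of collar_centre in the frame of tray between -0.075 and 0.075 m and y of collar_centre in the frame of tray between -0.12 and 0.12 m and z of collar_centre in the frame of tray between 0 and 0.05 m and x of wheel_centre in the frame of stand between 0.01 and 0.19 m and z of wheel_centre in the frame of stand above 0.1 m and y of wheel_centre in the frame of stand between -0.015 and 0.015 m), for 0.2 s.
2. the wheel is in the tray too (x of wheel_centre in the frame of tray between -0.075 and 0.075 m and y of wheel_centre in the frame of tray between -0.12 and 0.12 m and z of wheel_centre in the frame of tray between 0 and 0.05 m), for 0.2 s.
At the end, for the whole second after the job is handed in: Collar and wheel both rest in the tray, their centres inside its walls and less than 50 mm above its underside, moving slower than 30 mm/s and turning slower than 0.5 rad/s (all of step 2 and x of collar_centre in the frame of tray between -0.075 and 0.075 m and y of collar_centre in the frame of tray between -0.12 and 0.12 m and z of collar_centre in the frame of tray between 0 and 0.05 m and linear speed of each of collar, wheel below 0.03 m/s and angular speed of each of collar, wheel below 0.5 rad/s); the robot touches nothing.
It fails at once if the collar is dropped (falls freely by more than about 40 mm) (linear speed of collar above 0.9 m/s and distance between collar_centre and the grasp point above 0.06 m).
It fails at once if the wheel is dropped (falls freely by more than about 40 mm) (linear speed of wheel above 0.9 m/s and distance between wheel_centre and the grasp point above 0.06 m).
It also fails if it takes over 64 s, if anything falls off the work surface, if the arm or the gripper's body presses on something with over 40 N, if the wrist force passes 120 N, or if a joint passes its speed limit or range.

## Working session

There is one attempt and no reset: what is moved stays moved. The work goes in short steps, Python scripts to look and compute and a tool call to move; the robot and the scene stay as the last step left them, time stands still between calls to the robot, and variables do not carry over. Pictures are saved under pics/ and viewed, at most 10 in all, crops included, and the job is handed in when it is done.

Besides the shell and the picture viewer there is one more tool, called after ">>>" in YAML: its name, and indented under it one key for each argument. jog_arm: Moves the arm, as the interface text tells. Its arguments: {"type":"object","properties":{"motion":{"type":"array"},"grip_force":{"type":"number"}},"required":["motion"]}

```bash
mkdir -p pics; ls
cat > h.py <<'E'
import numpy as np, cv2
from station import bot
def ray(p,uv):
    K=np.array(p["camera_matrix"]);d=np.array(p["distortion"]);T=np.array(p["T"])
    n=cv2.undistortPoints(np.array([[uv]],float),K,d)[0,0]
    return T[:3,3],T[:3,:3]@np.array([n[0],n[1],1])
def onz(p,uv,z):
    o,r=ray(p,uv);return o+r*(z-o[2])/r[2]
def proj(p,X):
    T=np.linalg.inv(np.array(p["T"]));X=np.atleast_2d(X)@T[:3,:3].T+T[:3,3]
    return cv2.projectPoints(X,np.zeros(3),np.zeros(3),np.array(p["camera_matrix"]),np.array(p["distortion"]))[0][:,0]
def tri(p1,u1,p2,u2):
    o1,r1=ray(p1,u1);o2,r2=ray(p2,u2);A=np.stack([r1,-r2],1)
    s=np.linalg.lstsq(A,o2-o1,rcond=None)[0]
    a,b=o1+s[0]*r1,o2+s[1]*r2
    return (a+b)/2,np.linalg.norm(a-b)
def save(p,n): cv2.imwrite("pics/"+n,p["pixels"][:,:,::-1])
E
python3 - <<'E'
from h import *
a=bot.read_camera("scene");b=bot.read_camera("top")
im=np.vstack([a["pixels"],b["pixels"]])
save(a,"s1.png");save(b,"t1.png")
for n,p in(("s",a),("t",b)):
    print(n,np.round(p["T"],2).tolist())
    for th in("stand","collar_centre","wheel_centre","tray"):
        print(th,[(np.round(d["xy"]).tolist(),round(d["score"],2)) for d in bot.tip_of(th,p)])
o=bot.get_obs();print(o)
E
```

```text
pics
s [[-0.54, 0.5, -0.68, 1.13], [0.84, 0.32, -0.43, 0.36], [0.01, -0.81, -0.59, 0.55], [0.0, 0.0, 0.0, 1.0]]
stand [([390.0, 248.0], 0.83)]
collar_centre [([331.0, 216.0], 0.73), ([286.0, 221.0], 0.69), ([319.0, 198.0], 0.53)]
wheel_centre [([360.0, 198.0], 0.84), ([289.0, 253.0], 0.83)]
tray [([184.0, 170.0], 0.85)]
t [[-0.01, -0.99, 0.16, 0.43], [-1.0, 0.01, 0.01, 0.04], [-0.01, -0.16, -0.99, 1.13], [0.0, 0.0, 0.0, 1.0]]
stand [([148.0, 241.0], 0.95)]
collar_centre [([206.0, 245.0], 0.5), ([236.0, 210.0], 0.44)]
wheel_centre [([215.0, 173.0], 0.74), ([175.0, 219.0], 0.68)]
tray [([380.0, 235.0], 0.73)]
{'t': 0.5, 'q': array([ 0.9918901 ,  0.47698526,  0.02239481,  1.55545491, -0.01147953,
        1.10930956, -0.08309732]), 'joint_vel': array([-4.42605732e-04,  1.04120410e-03, -7.36536301e-06, -4.35249529e-04,
       -1.19013371e-03, -1.50232689e-03, -1.53213011e-03]), 'joint_torque': array([-9.63878811e-04, -5.95805061e+01,  1.60465546e+00, -2.81288517e+01,
        1.23768151e-02,  2.48469754e-03,  5.16043553e-05]), 'eef_pos': array([ 0.30617747, -0.60154826,  0.23129448]), 'tool_rot': array([-1.31677494e-05,  9.72421015e-01,  2.33232435e-01, -5.58421178e-06]), 'contact_force': array([ 0.17448611, -0.22494146, -1.04425859]), 'torque': array([-0.05910626,  0.03204977,  0.00027556]), 'grasp_force': 0.0, 'gripper_width': 1.0029257007419725}
```

View pics/s1.png

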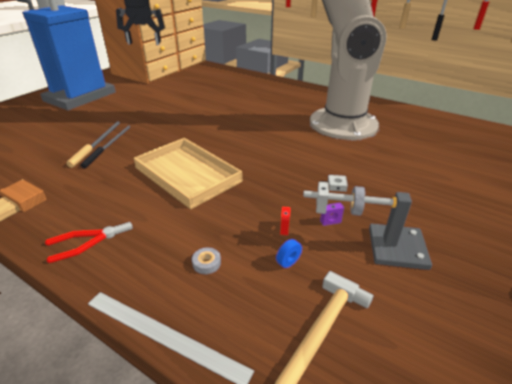

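View pics/t1.png

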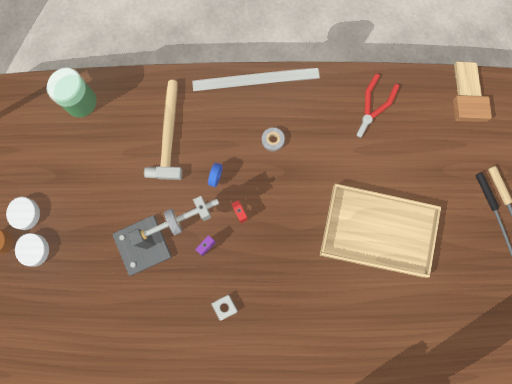

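Collar candidates:
- Grey collar on the bar: top (202,208), scene (323,196). I choose this one.
- Spare collar lying flat: top (225,308), scene (338,183).
- Purple look-alike: top (205,246).
- Red look-alike: top (239,211).

Wheel candidates:
- Grey wheel on the bar: top (172,222), scene (358,200). I choose this one.
- Spare wheel lying flat: top (273,139).
- Blue look-alike: top (214,175).

Next I check the choice in a close crop.

Run:
```python
from h import *
a=cv2.imread("pics/s1.png")[160:280,280:440];b=cv2.imread("pics/t1.png")[160:280,100:260]
cv2.imwrite("pics/c1.png",np.vstack([cv2.resize(x,None,fx=2.5*1,fy=2.5,interpolation=cv2.INTER_CUBIC) if 0 else cv2.resize(x,(400,300),interpolation=cv2.INTER_CUBIC) for x in(a,b)]))
cv2.imwrite("pics/c1.png",np.hstack([cv2.resize(x,(400,300),interpolation=cv2.INTER_CUBIC) for x in(a,b)]))
```

```text
(no output)
```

View pics/c1.png

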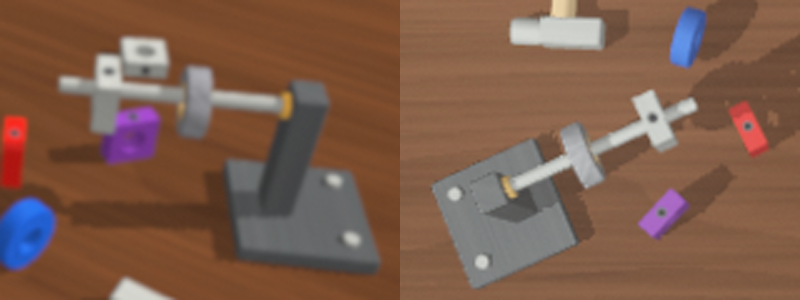

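```bash
cat > m.py <<'E'
from h import *
from scipy.optimize import least_squares
from scipy.spatial.transform import Rotation as R
def W(p,L):
    c,s=np.cos(p[2]),np.sin(p[2]);L=np.array(L,float)
    return np.c_[p[0]+c*L[:,0]-s*L[:,1],p[1]+s*L[:,0]+c*L[:,1],L[:,2]]
E
python3 - <<'E'
from m import *
a=bot.read_camera("scene");b=bot.read_camera("top")
z=.016
P=[[.035,.055,z],[.035,-.055,z],[-.075,-.055,z],[-.075,.055,z],[.19,0,.12]]
ut=np.array([[153.2,215.6],[171.2,256.8],[128,275.2],[112.8,234.4],[217.6,201.6],[201.2,207.2],[172.8,222]])
us=np.array([[374.8,264.8],[371.2,224],[417.2,227.2],[431.2,265.6],[304,193.6],[323.6,188.4],[359.2,187.2]])
def f(p):
    X=W(p,P+[[p[3],0,.137],[p[4],0,.143]])
    return np.r_[(proj(b,X)-ut).ravel(),(proj(a,X)-us).ravel()]
r=least_squares(f,[.43,.28,-1.1,.147,.07],loss="soft_l1")
print("stand",np.round(r.x,4));print(np.round(f(r.x).reshape(-1,2),1).tolist())
p=r.x
print("collar",W(p,[[p[3],0,.115]]),"wheel",W(p,[[p[4],0,.115]]),"end",W(p,[[.19,0,.12]]))
T=[[.085,.13,.032],[.085,-.13,.032],[-.085,-.13,.032],[-.085,.13,.032]]
tt=np.array([[336,186],[440,207],[427,274],[322,252]])
g=lambda p:(proj(b,W(p,T))-tt).ravel()
r=least_squares(g,[.43,-.27,0.]);print("tray",np.round(r.x,4),np.round(g(r.x),1))
print(np.round(proj(a,W(r.x,T))))
E
```

```text
stand [ 0.5193  0.3036 -1.1539  0.1521  0.0847]
[[-0.1, -1.1], [-0.4, 0.3], [0.4, 0.8], [-1.4, -1.1], [0.4, -0.1], [-0.4, 0.3], [-1.9, -1.7], [0.1, -6.8], [-1.9, -1.8], [2.7, 0.1], [0.8, -1.2], [-0.9, -0.5], [-0.5, -0.5], [-0.6, 1.5]]
collar [[0.58092108 0.16451404 0.115     ]] wheel [[0.55361525 0.22617084 0.115     ]] end [[0.59625262 0.12989531 0.12      ]]
tray [ 0.5426 -0.2424 -0.222 ] [-1.3 -3.5  0.8 -1.2  2.3  2.7 -1.5  1.8]
[[188. 199.]
 [133. 158.]
 [183. 138.]
 [241. 171.]]
```

```bash
cat >> m.py <<'E'
def down(yaw): # tool down, tool x at world angle yaw
    return R.from_euler("z",yaw)*R.from_euler("x",np.pi)
def go(Rt,pos):
    o=bot.get_obs();q=o["tool_rot"];R0=R.from_quat([q[1],q[2],q[3],q[0]])
    print("turn",np.round((R0.inv()*Rt).as_rotvec(),3),"shift mm",np.round(1e3*R0.inv().apply(np.array(pos)-o["eef_pos"]),1),"t",o["t"],np.round(o["contact_force"],1))
E
python3 -c "
from m import *
go(down(1.988),[.581,.1645,.19])"
```

```text
turn [ 0.     0.    -1.517] shift mm [ 592.4 -558.1   41.3] t 0.6 [-0.   0.4 -0.3]
```

>>> jog_arm:
  motion:
    - [0,0,-1.517,592,-558,10,85]
    - [0,0,-1.517,592,-558,10,85]
    - [0,0,-1.517,592,-558,10,85]
    - [0,0,-1.517,592,-558,10,85]
    - [0,0,-1.517,592,-558,10,85]
    - [0,0,-1.517,592,-558,10,85]
    - [0,0,-1.517,592,-558,10,85]
    - [0,0,-1.517,592,-558,10,85]
    - [0,0,-1.517,592,-558,10,85]
    - [0,0,-1.517,592,-558,10,85]
  grip_force: 40

```text
t: 1.85
eef_pos: [0.5177, -0.0117, 0.224]
tool_rot: [0.001, 0.546, 0.838, 0.0]
contact_force: [1.1, -0.6, 0.7]
gripper_width: 0.996
grasp_force: 0.0
```

```bash
python3 -c "
from m import *
go(down(1.988),[.581,.1645,.19])"
```

```text
turn [ 0.001  0.001 -0.001] shift mm [135.5 129.1  34. ] t 1.85 [ 1.1 -0.6  0.7]
```

>>> jog_arm:
  motion:
    - [0,0,0,135,129,34,85]
    - [0,0,0,135,129,34,85]
    - [0,0,0,135,129,34,85]
    - [0,0,0,135,129,34,85]
    - [0,0,0,135,129,34,85]

```text
t: 2.48
eef_pos: [0.5802, 0.1622, 0.1893]
tool_rot: [-0.0, 0.545, 0.838, -0.0]
contact_force: [-0.5, -0.9, -0.7]
gripper_width: 0.995
grasp_force: 0.0
```

Run:
```python
from m import *
a=bot.read_camera("scene");b=bot.read_camera("top")
go(down(1.988),[.581,.1645,.096])
i=lambda p,x,y:cv2.resize(p["pixels"][y:y+120,x:x+160],(400,300),interpolation=cv2.INTER_CUBIC)
cv2.imwrite("pics/c2.png",np.hstack([i(a,270,120),i(b,120,140)])[:,:,::-1])
```

```text
turn [-0.     0.001 -0.003] shift mm [ 3.6  2.1 93.7] t 2.575 [ 0.7 -0.1 -0.5]
```

View pics/c2.png

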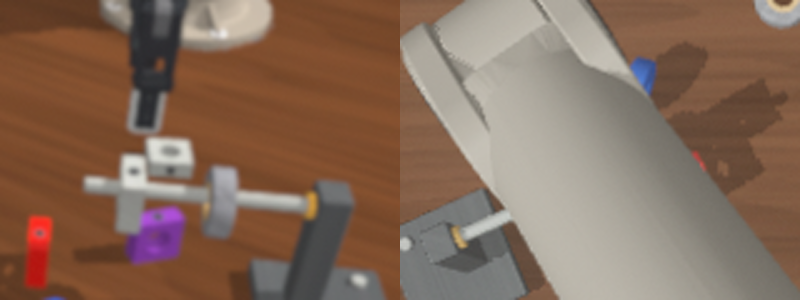

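The crop shows the fingers above the grey collar (crop ~(132,190)), with bar and wheel untouched. I descend and close.

>>> jog_arm:
  motion:
    - [0,0,0,3,2,45,85]
    - [0,0,0,3,2,75,85]
    - [0,0,0,3,2,93,85]
    - [0,0,0,3,2,93,85]
    - [0,0,0,3,2,93,30]
    - [0,0,0,3,2,93,30]
    - [0,0,0,3,2,93,30]
    - [0,0,0,3,2,93,30]
    - [0,0,0,3,2,93,30]
  grip_force: 40

```text
t: 3.7
eef_pos: [0.5818, 0.1662, 0.0979]
tool_rot: [0.001, 0.545, 0.838, 0.001]
contact_force: [-0.9, -0.7, 6.4]
gripper_width: 0.51
grasp_force: 43.0
```

>>> jog_arm:
  motion:
    - [0,0,0,0,0,-3,30]
    - [0,0,0,0,0,-5,30]
    - [0,0,0,0,0,-5,30]
    - [0,0,0,-10,0,-5,30]
    - [0,0,0,-10,0,-5,30]

```text
t: 4.32
eef_pos: [0.5855, 0.1551, 0.1013]
tool_rot: [0.0, 0.546, 0.838, -0.0]
contact_force: [-0.2, 0.2, -1.0]
gripper_width: 0.511
grasp_force: 42.5
```

>>> jog_arm:
  motion:
    - [0,0,0,-20,0,0,30]
    - [0,0,0,-40,0,0,30]
    - [0,0,0,-60,0,0,30]
    - [0,0,0,-80,0,0,30]
    - [0,0,0,-80,0,0,30]

```text
t: 4.95
eef_pos: [0.6183, 0.0806, 0.1014]
tool_rot: [0.0, 0.547, 0.837, -0.0]
contact_force: [-0.7, -0.3, -0.9]
gripper_width: 0.51
grasp_force: 42.5
```

Run:
```python
from m import *
a=bot.read_camera("scene")
i=lambda p,x,y:cv2.resize(p["pixels"][y:y+120,x:x+160],(400,300),interpolation=cv2.INTER_CUBIC)
cv2.imwrite("pics/c3.png",i(a,260,120)[:,:,::-1])
t=[.5426,-.2424,-.222]
for l in ([0,-.06,.032],[0,.06,.05]): print(W(t,[l]))
go(down(np.pi/2-.222),W(t,[[0,-.06,.13]])[0])
```

```text
[[ 0.52938914 -0.30092754  0.032     ]]
[[ 0.55581086 -0.18387246  0.05      ]]
turn [-0.    -0.     0.637] shift mm [-315.4 -235.4  -28.5] t 5.0 [-0.   0.2 -1.2]
```

View pics/c3.png

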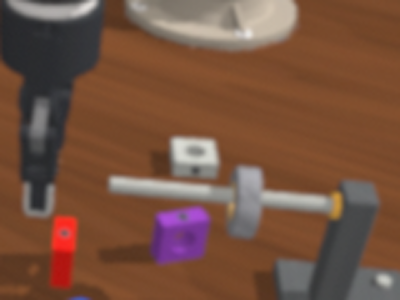

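>>> jog_arm:
  motion:
    - [0,0,0.637,-315,-235,-28,30]
    - [0,0,0.637,-315,-235,-28,30]
    - [0,0,0.637,-315,-235,-28,30]
    - [0,0,0.637,-315,-235,-28,30]
    - [0,0,0.637,-315,-235,-28,30]
    - [0,0,0.637,-315,-235,-28,30]
    - [0,0,0.637,-315,-235,-28,30]
    - [0,0,0.637,-315,-235,-28,30]
    - [0,0,0.637,-315,-235,-28,30]

```text
t: 6.12
eef_pos: [0.5312, -0.2963, 0.1295]
tool_rot: [-0.001, 0.779, 0.627, 0.001]
contact_force: [0.1, 1.2, -1.3]
gripper_width: 0.507
grasp_force: 42.4
```

Run:
```python
from m import *
a=bot.read_camera("scene")
i=lambda p,x,y:cv2.resize(p["pixels"][y:y+150,x:x+200],(480,360),interpolation=cv2.INTER_CUBIC)
cv2.imwrite("pics/c4.png",i(a,90,80)[:,:,::-1])
t=[.5426,-.2424,-.222]
go(down(np.pi/2-.222),W(t,[[0,-.06,.012]])[0])
```

```text
turn [-0.    -0.002  0.006] shift mm [ -5.2  -0.8 117.5] t 6.175 [ 0.  -0.2 -1.6]
```

View pics/c4.png

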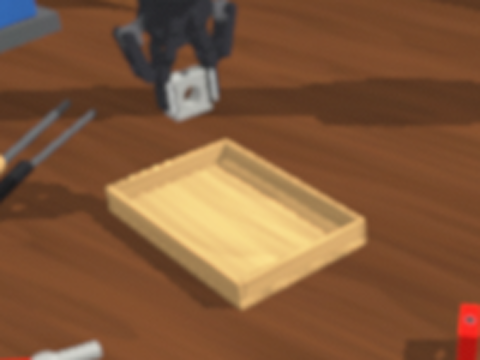

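The collar is held square between the fingers at crop (190,92), over the tray. I lower it until contact.

>>> jog_arm:
  motion:
    - [0,0,0,-5,0,40,30]
    - [0,0,0,-5,0,80,30]
    - [0,0,0,-5,0,104,30]
    - [0,0,0,-5,0,110,30]
    - [0,0,0,-5,0,114,30]
    - [0,0,0,-5,0,116,30]
    - [0,0,0,-5,0,116,30]

```text
t: 7.05
eef_pos: [0.5295, -0.3046, 0.0144]
tool_rot: [0.001, 0.78, 0.625, 0.0]
contact_force: [0.3, -0.3, -2.2]
gripper_width: 0.513
grasp_force: 42.4
```

Not touching yet, so I creep down.

>>> jog_arm:
  motion:
    - [0,0,0,0,0,2,30]
    - [0,0,0,0,0,3,30]
    - [0,0,0,0,0,3,30]

```text
t: 7.42
eef_pos: [0.5291, -0.3046, 0.0111]
tool_rot: [0.0, 0.781, 0.625, 0.0]
contact_force: [-0.9, 0.2, 3.3]
gripper_width: 0.512
grasp_force: 42.7
```

>>> jog_arm:
  motion:
    - [0,0,0,0,0,0,50]
    - [0,0,0,0,0,0,60]
    - [0,0,0,0,0,0,75]
    - [0,0,0,0,0,-10,75]
    - [0,0,0,0,0,-60,80]
    - [0,0,0,0,0,-120,85]
    - [0,0,0,0,0,-180,85]

```text
t: 8.3
eef_pos: [0.5288, -0.3043, 0.1931]
tool_rot: [0.0, 0.78, 0.625, 0.0]
contact_force: [1.1, -1.0, -0.2]
gripper_width: 0.994
grasp_force: 0.0
```

Run:
```python
from m import *
a=bot.read_camera("scene")
i=lambda p,x,y:cv2.resize(p["pixels"][y:y+120,x:x+160],(400,300),interpolation=cv2.INTER_CUBIC)
cv2.imwrite("pics/c5.png",np.hstack([i(a,110,110),i(a,270,120)])[:,:,::-1])
s=[.5193,.3036,-1.1539]
go(down(1.988),W(s,[[.083,0,.20]])[0])
# post refinement: wheel rim tops
for x in(.075,.080,.085): print(x,np.round(proj(a,W(s,[[x+.009,0,.143],[x-.009,0,.143],[x,0,.087]])),1).tolist())
```

```text
turn [ 0.011  0.007 -0.637] shift mm [525.  -97.2  -0.8] t 8.35 [ 2.9 -0.2  5.8]
0.075 [[359.0, 188.7], [368.5, 189.5], [358.7, 211.5]]
0.08 [[356.4, 188.4], [365.9, 189.3], [356.1, 211.2]]
0.085 [[353.7, 188.2], [363.2, 189.1], [353.6, 211.0]]
```

View pics/c5.png

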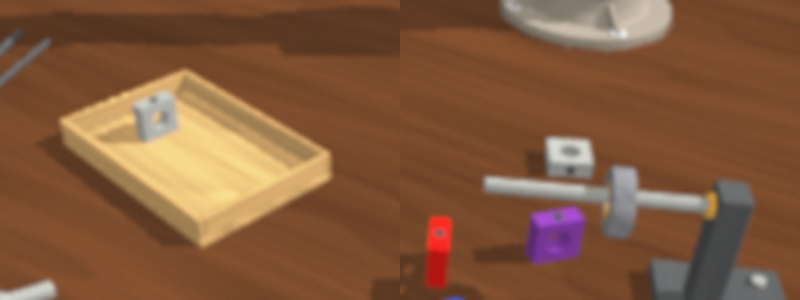

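Collar stands in the tray at crop (155,115), and the wheel hangs at crop (620,200). Next, over to the wheel.

>>> jog_arm:
  motion:
    - [0,0,-0.637,525,-97,0,85]
    - [0,0,-0.637,525,-97,0,85]
    - [0,0,-0.637,525,-97,0,85]
    - [0,0,-0.637,525,-97,0,85]
    - [0,0,-0.637,525,-97,0,85]
    - [0,0,-0.637,525,-97,0,85]
    - [0,0,-0.637,525,-97,0,85]
    - [0,0,-0.637,525,-97,0,85]
    - [0,0,-0.637,525,-97,0,85]
    - [0,0,-0.637,525,-97,0,85]

```text
t: 9.6
eef_pos: [0.548, 0.2332, 0.1912]
tool_rot: [-0.0, 0.543, 0.84, 0.001]
contact_force: [0.2, 0.5, -0.0]
gripper_width: 0.994
grasp_force: 0.0
```

Run:
```python
from m import *
s=[.5193,.3036,-1.1539]
bot.read_camera("top");go(down(1.988),W(s,[[.083,0,.096]])[0])
```

```text
turn [ 0.    -0.     0.003] shift mm [-4.3  2.9 94.9] t 9.65 [ 0.3  0.3 -0.5]
```

>>> jog_arm:
  motion:
    - [0,0,0,-4,3,45,85]
    - [0,0,0,-4,3,75,85]
    - [0,0,0,-4,3,94,85]
    - [0,0,0,-4,3,94,85]
    - [0,0,0,-4,3,94,40]
    - [0,0,0,-4,3,94,40]
    - [0,0,0,-4,3,94,40]
    - [0,0,0,-4,3,94,40]
  grip_force: 35

```text
t: 10.65
eef_pos: [0.5542, 0.2271, 0.0983]
tool_rot: [0.001, 0.545, 0.838, 0.001]
contact_force: [-1.3, -1.7, 7.1]
gripper_width: 0.652
grasp_force: 36.2
```

>>> jog_arm:
  motion:
    - [0,0,0,0,0,-3,40]
    - [0,0,0,0,0,-5,40]
    - [0,0,0,0,0,-5,40]
    - [0,0,0,-10,0,-5,40]
    - [0,0,0,-10,0,-5,40]

```text
t: 11.28
eef_pos: [0.5579, 0.2159, 0.1013]
tool_rot: [0.0, 0.546, 0.838, -0.0]
contact_force: [0.7, -0.2, -0.9]
gripper_width: 0.651
grasp_force: 37.1
```

>>> jog_arm:
  motion:
    - [0,0,0,-20,0,0,40]
    - [0,0,0,-45,0,0,40]
    - [0,0,0,-70,0,0,40]
    - [0,0,0,-70,0,0,40]

```text
t: 11.78
eef_pos: [0.5871, 0.1493, 0.1012]
tool_rot: [0.001, 0.548, 0.837, -0.001]
contact_force: [0.4, -0.3, -0.6]
gripper_width: 0.651
grasp_force: 37.1
```

>>> jog_arm:
  motion:
    - [0,0,0,-25,0,0,40]
    - [0,0,0,-50,0,0,40]
    - [0,0,0,-75,0,0,40]
    - [0,0,0,-75,0,0,40]

```text
t: 12.28
eef_pos: [0.6167, 0.0826, 0.1014]
tool_rot: [0.0, 0.547, 0.837, -0.0]
contact_force: [0.1, -0.7, -0.7]
gripper_width: 0.654
grasp_force: 37.1
```

Run:
```python
from m import *
bot.read_camera("top")
t=[.5426,-.2424,-.222]
print(np.round(bot.get_obs()["q"],2))
go(down(np.pi/2-.222),W(t,[[0,.055,.14]])[0])
```

```text
[ 0.17  0.6  -0.56  1.76  0.39  0.89 -0.15]
turn [-0.    -0.     0.638] shift mm [-225.3 -166.5  -38.6] t 12.325 [-0.2  0.2 -0.2]
```

Run:
```python
from m import *
t=[.5426,-.2424,-.222]
Rt=down(np.pi/2-.222)*R.from_euler("y",-35,degrees=True)
go(Rt,W(t,[[0,.025,.14]])[0])
```

```text
turn [ 0.194 -0.59   0.618] shift mm [-249.4 -184.4  -38.6] t 12.325 [-0.2  0.2 -0.2]
```

>>> jog_arm:
  motion:
    - [0,0,0.638,-250,-182,-39,40]
    - [0,0,0.638,-250,-182,-39,40]
    - [0,0,0.638,-250,-182,-39,40]
    - [0,0,0.638,-250,-182,-39,40]
    - [0,0,0.638,-250,-182,-39,40]
    - [0,0,0.638,-250,-182,-39,40]
    - [0,0,0.638,-250,-182,-39,40]

```text
t: 13.2
eef_pos: [0.5512, -0.2153, 0.1406]
tool_rot: [-0.0, 0.78, 0.625, 0.001]
contact_force: [0.4, 0.5, -0.8]
gripper_width: 0.648
grasp_force: 37.3
```

>>> jog_arm:
  motion:
    - [0,-0.15,0,0,0,0,40]
    - [0,-0.3,0,0,0,0,40]
    - [0,-0.45,0,0,0,0,40]
    - [0,-0.61,0,0,0,0,40]
    - [0,-0.61,0,0,0,0,40]
    - [0,-0.61,0,0,0,0,40]

```text
t: 13.95
eef_pos: [0.551, -0.2167, 0.1406]
tool_rot: [0.187, 0.745, 0.597, -0.234]
contact_force: [-0.1, 0.1, 0.1]
gripper_width: 0.648
grasp_force: 37.3
```

Run:
```python
from m import *
a=bot.read_camera("scene")
i=lambda p,x,y:cv2.resize(p["pixels"][y:y+150,x:x+200],(480,360),interpolation=cv2.INTER_CUBIC)
cv2.imwrite("pics/c6.png",i(a,90,80)[:,:,::-1])
t=[.5426,-.2424,-.222]
Rt=down(np.pi/2-.222)*R.from_euler("y",-35,degrees=True)
print(np.round(bot.get_obs()["q"],2))
go(Rt,W(t,[[0,.025,.05]])[0])
go(Rt,W(t,[[0,.025,.021]])[0])
```

```text
[ 0.09  0.53 -0.17  1.87  0.76  1.1  -0.77]
turn [ 0.    -0.003 -0.001] shift mm [51.6 -2.6 75. ] t 14.0 [-0.5 -1.  -0.5]
turn [ 0.    -0.003 -0.001] shift mm [68.2 -2.6 98.8] t 14.0 [-0.5 -1.  -0.5]
```

View pics/c6.png

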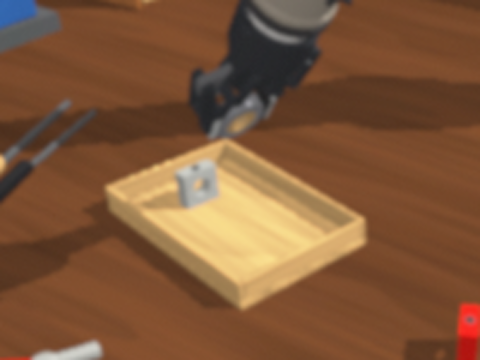

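The wheel is held tilted at crop (240,118). The collar stands clear at (197,183). I lower the wheel.

>>> jog_arm:
  motion:
    - [0,0,0,20,-3,30,40]
    - [0,0,0,40,-3,58,40]
    - [0,0,0,52,-3,75,40]
    - [0,0,0,60,-3,87,40]
    - [0,0,0,64,-3,93,40]
    - [0,0,0,66,-3,95,40]
    - [0,0,0,66,-3,95,40]

```text
t: 14.88
eef_pos: [0.5484, -0.2168, 0.0254]
tool_rot: [0.188, 0.745, 0.596, -0.234]
contact_force: [-0.9, -0.7, -0.0]
gripper_width: 0.652
grasp_force: 37.3
```

>>> jog_arm:
  motion:
    - [0,0,0,1,0,2,40]
    - [0,0,0,1,0,2,40]

```text
t: 15.12
eef_pos: [0.5479, -0.2173, 0.0229]
tool_rot: [0.188, 0.745, 0.596, -0.234]
contact_force: [0.4, 0.3, -0.8]
gripper_width: 0.648
grasp_force: 37.3
```

>>> jog_arm:
  motion:
    - [0,0,0,1,0,2,40]
    - [0,0,0,1,0,2,40]
    - [0,0,0,1,0,2,40]

```text
t: 15.5
eef_pos: [0.5478, -0.2176, 0.0205]
tool_rot: [0.188, 0.745, 0.596, -0.234]
contact_force: [0.4, -0.2, -0.9]
gripper_width: 0.649
grasp_force: 37.3
```

>>> jog_arm:
  motion:
    - [0,0,0,1,0,2,40]
    - [0,0,0,1,0,2,40]
    - [0,0,0,1,0,2,40]

```text
t: 15.88
eef_pos: [0.548, -0.2177, 0.0197]
tool_rot: [0.188, 0.745, 0.596, -0.235]
contact_force: [-3.5, 4.6, 11.7]
gripper_width: 0.655
grasp_force: 38.1
```

Contact. I release, wait for it to settle, and retract along the tool.

>>> jog_arm:
  motion:
    - [0,0,0,0,0,0,60]
    - [0,0,0,0,0,0,70]
    - [0,0,0,0,0,0,85]
    - [0,0,0,0,0,0,85]
    - [0,0,0,0,0,0,85]
    - [0,0,0,0,0,-30,85]
    - [0,0,0,0,0,-70,85]
    - [0,0,0,0,0,-120,85]
    - [0,0,0,0,0,-150,85]
    - [0,0,0,0,0,-150,85]

```text
t: 17.12
eef_pos: [0.5684, -0.1322, 0.143]
tool_rot: [0.189, 0.745, 0.597, -0.232]
contact_force: [0.2, -0.4, 0.2]
gripper_width: 0.996
grasp_force: 0.0
```

Run:
```python
from m import *
a=bot.read_camera("scene");b=bot.read_camera("top")
i=lambda p,x,y:cv2.resize(p["pixels"][y:y+120,x:x+160],(400,300),interpolation=cv2.INTER_CUBIC)
cv2.imwrite("pics/c7.png",np.hstack([i(a,110,100),i(b,300,170)])[:,:,::-1])
```

```text
(no output)
```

View pics/c7.png

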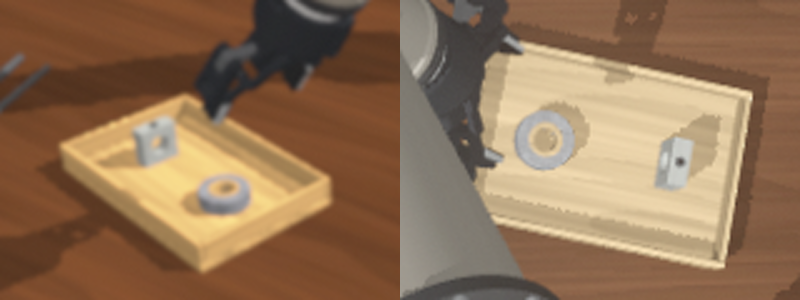

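The wheel lies flat at crop (223,193), the collar stands beside it at (155,140), and the gripper is clear.

```bash
python3 -c "
from station import bot
print(bot.hand_in())"
```

```text
the job is handed in; nothing more can be done
None
```

The job is handed in at about 17 s of robot time; the last picture shows the collar standing on the tray floor with the wheel lying flat beside it, the gripper clear of both, but the hand-in returned no verdict.

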